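Draw the push stick and hold it ready behind the board

ROBOT

A 6-joint arm with a two-finger parallel gripper is mounted at the origin on the work surface. World frame = base frame: x ahead of the robot, y to its left, z up, the work surface at z = 0. Lengths are in m, angles in degrees, forces in N, time in s.
With the tool pointing down it reaches from about 0.375 to 0.9 m from the base axis. Payload 3.1 kg.
Tool frame: the origin (TCP) lies at the very end of the fingers, on their centre line; the grasp point (between the pads) lies 19 mm behind it (bot.tcp_to_grasp is the distance from the TCP to the grasp point, in m); z points along the fingers, y is the line along which they close (so a half turn about z gives the same grasp; the last joint's range is limited). The gripper opens to 87 mm and grips with 3 to 60 N. Pads are 19 mm wide; open, the fingers measure 117 mm over their backs; the gripper's body (75 mm by 190 mm) begins 51 mm behind the grasp point.
Start: joints at [57.095, 30.224, 82.088, -0, 67.689, -10.227], TCP at [0.241, 0.577, 0.223] pointing down, gripper open.
Joint ranges: [-176.69, 176.69], [-43.24, 126.21], [12.49, 139.97], [-82, 262], [0, 151.66], [-163.58, 163.58]. Speed limits (degrees/s): [159.86, 159.86, 180, 180, 180, 180].

INTERFACE

Orientations are given as a 3x3 rotation matrix whose columns are the frame's x, y, z axes.
In Python, from rig import telemetry, capture, camera_info, job, bot gives the robot as it stands. The module is installed in compiled form; this text tells all that it offers.
- The arm moves only by the tool carry_out, never from a script. Its argument "deltas" is a list that holds one entry, the list of rows, each a list of 7 numbers: the shift along the tool's x, y, z scaled (see below), then the turn, a rotation vector about the tool's x, y, z scaled (see below), then the closure, from -1 (fully open) to 1 (shut). In form: [[[dx, dy, dz, ax, ay, az, claw], ...]]. A call has exactly 10 rows; each row is the pose to reach, as a shift and turn from the pose commanded when the call began, along the tool's axes at that moment, turning the shorter way round; what a row does not reach only later rows make up. The controller multiplies each number of a shift by 15 cm and each number of a turn by 360 degrees. A row lasts 1/12 s, in which the tool goes at most 41.7 mm and 7.16 degrees, less where a joint would pass 70% of its speed; a pose out of reach is approached as far as the arm can. A call with a number of a shift or a turn outside -1 to 1 is refused whole. A call with a gripper value outside its range is refused whole. The fingers move at their own pace and stop on an object; the grip force is fixed at half the most. Time passes only in rows, so rows that repeat a pose let the fingers close, or fill a call up. It gives the time, the measured TCP pose, the force, the opening and the grip force at its end, in the units of the state.
- telemetry.read_state(): the state, without advancing time (a new reading comes with each control period).
- capture(name): name is "scene" or "top"; returns the picture (420x560x3 uint8, red, green, blue); there is no depth.
- camera_info(name): a dict with "mtx" (3x3 intrinsics, pixels), "cam_to_world" (4x4, takes a point from camera to world coordinates). Camera axes: x right, y down, z forward; pixel columns grow to the right and rows downward; lengths in m; the calibration is good to about 2 mm. A picture is of the moment at which its call begins. camera_info takes no time and is no camera call.
- job.hand_in(): hands the job in; it is judged then, once.
The state is a dict: "time_s": time; "joint_positions": joint angles; "qvel": joint speeds; "tau": joint torques, N m; "position": TCP position; "tcp_rot": TCP orientation; "force": force on the tool from outside, world axes, zero at the start; "moment": the same for the moment, N m; "opening": opening from 0.0 (shut) to 1.0 (fully open); "grasp_force": force on a finger pad.
Only numpy, scipy, OpenCV 4.12 (cv2) and the standard library are available. Lean on these libraries where they do the work, as an engineer would, in place of code of your own. Each camera call takes 0.05 s, during which the arm holds its last target. There are 200 camera calls.

TASK

The board is part-way through its rip cut on the stopped saw: take the orange push stick up out of its pocket at the side of the table and hold it ready to push the rest through. Hold it by the handle, in line with the fence, sloping at about 45 degrees with the notched end forward and down, the notch in the middle of the strip between fence and blade and hovering two to five centimetres behind and one to five above the top edge of the board's back end, touching neither board, saw nor table; finish still holding it there, steady. Do not shift the board, pull out the spanner or knock anything on the table about.

Things in the scene. Friction and masses are not known exactly. Their poses are not given: they have to be found in the camera images.
- push_stick: orange push stick: flat bar 360 long, 36 wide, 18 thick, 0.12 to 0.21 kg, standing upright in one pocket of the holder. Origin: middle of the notched bottom end; z along it to the handle, x across the width, y through the thickness (x, y start along the world's). Hand stop 58 wide from 228 to 275 up, plain handle 32 wide from 275 to 342, round top at 360. Bottom: see point notch
- notch (a point): middle of the apex (along y) of the push stick's 90 degree V notch, 15 above its bottom end and open to -z; the notch is symmetrical, so either x side of the stick may be turned down. Axes as the stick
- handle (a point): the middle of the push stick's handle, where to grip it across its 18 thickness: 310 above its bottom end, 295 from the notch; axes as the stick
- holder: galvanised holder fixed to the right (-y) side of the table: two open-topped pockets 110 apart along x, 42 x 24 inside. Origin: middle of its underside, between the pockets; x along the table's side, z up. Pocket floors 3, mouths 145 above it (28 below the table's surface). One holds the push stick, the other the spanner, either way round
- spanner: dark steel blade spanner, 247 long, up to 44 wide and 14 thick, standing in the other pocket; its top is about 77 above the table. Origin: middle of its foot. Stays where it is
- saw: fixed saw; origin on the table in the blade's plane, level with the board's back end; x: feed direction, away from the robot, along fence and blade; y left. Blade at y=0. Clear guard with blue rail 55 wide, x 70 to 440, 42 to 185 high. Fence 60 high, face at y -76, back y -138, x -350 to 290. Guide rail 22 high across at x -360, y -340 to 100; fence clamp on it up to 90 high, y -76 to -205
- board: pine board 500 x 140 x 28 lying on the table along the saw's x against the fence (1 mm gap), its front part under the guard with the blade in its kerf. Loose, 0.9 kg. Origin: on its underside, mid-width, at its back end (the one towards the robot); x along its length, away from the robot
- board_end (a point): on the board's back end (the one towards the robot): on its top edge, in the middle of the 75 wide strip between fence and blade, 28 above the table. Axes as the board: x forward into the board, y left, z up
- tape_measure: yellow tape measure lying flat, 84 x 66 x 38, origin middle of underside; leave alone
- try_square: try square lying flat, wooden stock 120 x 24 x 16 with a 160 mm steel blade, origin under the middle of the stock; leave alone
- pencil: flat red carpenter's pencil, 176 x 14 x 9, lying along its x, origin middle of underside; leave alone
- spray_can: blue spray can standing, 65 diameter, 195 high, origin middle of underside; leave alone
- ear_defenders: red and black ear defenders lying on their side, about 160 x 190 x 86 high, origin at the table's surface in their middle; leave alone
- offcut: pine offcut 130 x 70 x 28 lying flat, origin middle of underside; leave alone

How it is judged:
By the outcome, as a careful person would: the job done as asked, in the order asked, and still so for the second after the job is handed in, while the arm keeps its last pose, push and grip.
It also fails if it takes over 56 s, if anything falls off the work surface, if the arm or the gripper's body presses on something with over 40 N, if the wrist force passes 120 N, or if a joint passes its speed limit or range.

## Working session

There is one attempt and no reset: what is moved stays moved. The work goes in short steps, Python scripts to look and compute and a tool call to move; the robot and the scene stay as the last step left them, time stands still between calls to the robot, and variables do not carry over. Pictures are saved under pics/ and viewed, at most 10 in all, crops included, and the job is handed in when it is done.

Besides the shell and the picture viewer there is one more tool, called after "Request:" in YAML: its name, and indented under it one key for each argument. carry_out: Moves the arm, as the interface text tells. Its arguments: {"type":"object","properties":{"deltas":{"type":"array","items":{"type":"array","items":{"type":"array","items":{"type":"number"}}}}},"required":["deltas"]}

```bash
mkdir -p pics
python3 - <<'E'
from rig import telemetry, capture, camera_info, bot
import cv2,numpy as np
for n in("scene","top"):
    im=capture(n); np.save(n+".npy",im); cv2.imwrite(f"pics/{n}0.png",cv2.resize(im[:,:,::-1],(800,600),interpolation=cv2.INTER_CUBIC))
    c=camera_info(n); print(n,np.round(c["mtx"],2).tolist(),np.round(c["cam_to_world"],4).tolist())
s=telemetry.read_state(); print(s); print([a for a in dir(bot) if a[0]!='_'])
E
```

```text
scene [[417.0, 0.0, 281.24], [0.0, 417.0, 209.4], [0.0, 0.0, 1.0]] [[0.3258, 0.5842, -0.7433, 1.4279], [0.9452, -0.1831, 0.2704, -0.3667], [0.0219, -0.7907, -0.6118, 0.7041], [0.0, 0.0, 0.0, 1.0]]
top [[389.12, 0.0, 281.22], [0.0, 389.12, 213.97], [0.0, 0.0, 1.0]] [[0.0006, -0.9884, 0.152, 0.431], [-0.9995, 0.0042, 0.0312, -0.0629], [-0.0315, -0.152, -0.9879, 0.8806], [0.0, 0.0, 0.0, 1.0]]
{'time_s': 0.1, 'joint_positions': array([ 5.70947301e+01,  3.02737934e+01,  8.21499650e+01, -1.30230478e-03,
        6.76882085e+01, -1.02266841e+01]), 'qvel': array([ 0.01581008, -0.11619926, -0.07542822,  0.01078633,  0.13811142,
        0.05163387]), 'tau': array([ 1.45702330e-05, -4.40986562e+01, -1.77151912e+01,  6.34940621e-02,
        5.33860736e-02, -5.69791519e-05]), 'position': array([0.24058259, 0.57612244, 0.22166272]), 'tcp_rot': array([[-9.22685422e-01,  3.85552231e-01, -1.04396189e-03],
       [ 3.85553506e-01,  9.22684000e-01, -1.65210124e-03],
       [ 3.26275611e-04, -1.92687289e-03, -9.99998090e-01]]), 'force': array([0.61326365, 0.32767835, 0.26877527]), 'moment': array([-0.00159217,  0.01400009,  0.01065778]), 'grasp_force': 0.0, 'opening': 1.0001510290851126}
['PlanningError', 'tcp_to_grasp']
```

View pics/scene0.png

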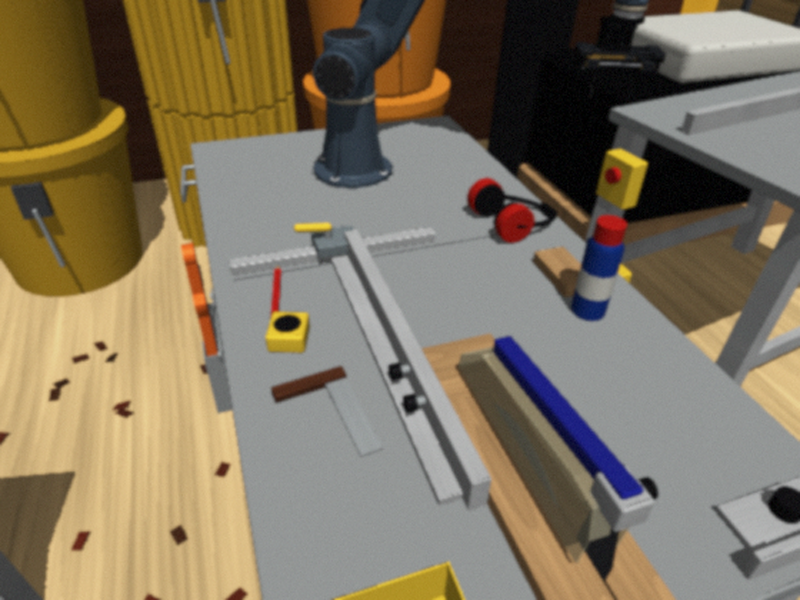

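View pics/top0.png

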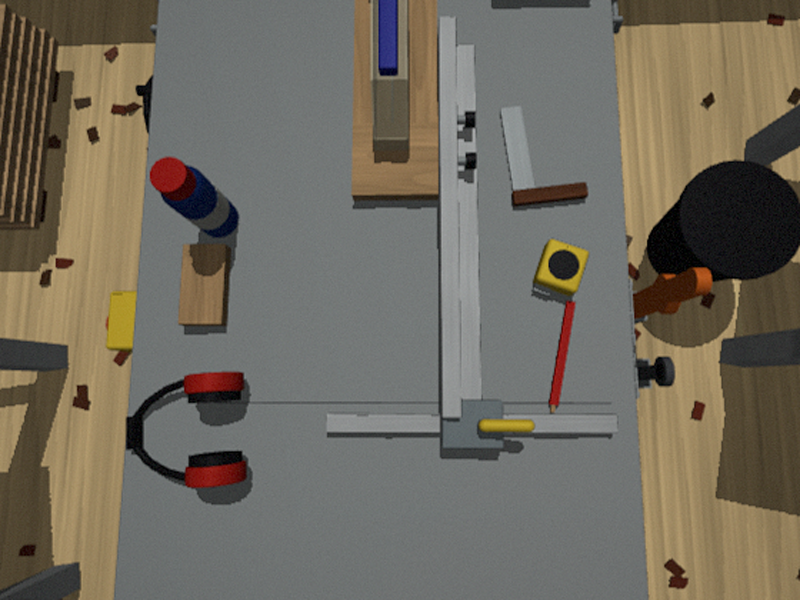

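The views show the stick upright beyond the table's right edge (scene ≈(205,300), top ≈(670,293)), the board's back end at top y≈197, x 352–438, and the fence at x 440–457. Next I'll enlarge the stick and the board end.

Run:
```python
import cv2,numpy as np
s=np.load("scene.npy")[:,:,::-1];t=np.load("top.npy")[:,:,::-1]
# scene crop cols 110-190 rows 110-300 ; top crop stick cols 425-515 rows 170-290; top board cols 230-350 rows 90-180
a=cv2.resize(s[150:300,100:200],None,fx=4,fy=4,interpolation=cv2.INTER_CUBIC)
b=cv2.resize(t[170:280,420:520],None,fx=4,fy=4,interpolation=cv2.INTER_CUBIC)
cv2.imwrite("pics/c1.png",np.hstack([a,np.vstack([b,np.zeros((160,400,3),np.uint8)])]))
c=cv2.resize(t[80:190,230:360],None,fx=6,fy=5.4,interpolation=cv2.INTER_CUBIC)
cv2.imwrite("pics/c2.png",c)
```

```text
(no output)
```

View pics/c1.png

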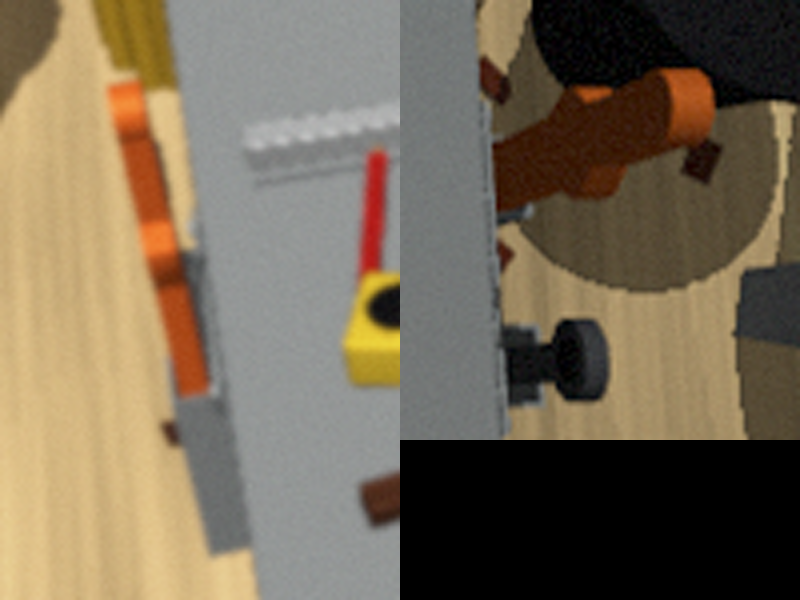

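View pics/c2.png

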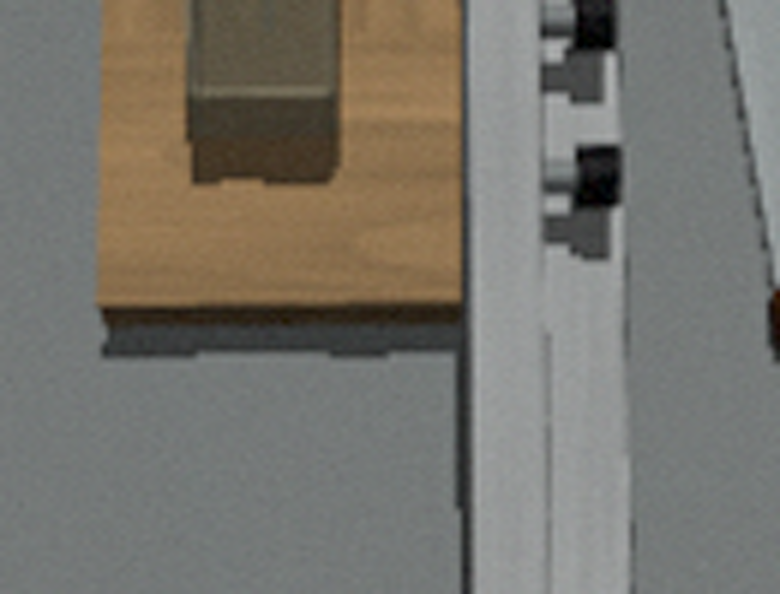

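```bash
cat > h.py <<'E'
import cv2,numpy as np
from rig import camera_info
from scipy.spatial.transform import Rotation as R
CI={n:camera_info(n) for n in("scene","top")}
def proj(n,P):
    T=np.linalg.inv(CI[n]["cam_to_world"]);p=np.atleast_2d(P)@T[:3,:3].T+T[:3,3]
    q=p@np.array(CI[n]["mtx"]).T;return q[:,:2]/q[:,2:]
def ray(n,u,v):
    T=CI[n]["cam_to_world"];d=T[:3,:3]@np.linalg.solve(CI[n]["mtx"],[u,v,1]);return T[:3,3],d
def onz(n,u,v,z):
    o,d=ray(n,u,v);return o+d*(z-o[2])/d[2]
def tri(a,b):
    (o1,d1),(o2,d2)=ray(*a),ray(*b)
    t=np.linalg.lstsq(np.c_[d1,-d2],o2-o1,rcond=None)[0];p,q=o1+d1*t[0],o2+d2*t[1]
    return (p+q)/2,np.linalg.norm(p-q)
def orange(im):
    h=cv2.cvtColor(im,cv2.COLOR_RGB2HSV);return cv2.inRange(h,(3,170,60),(14,255,255))
a=np.linspace(0,np.pi,9)
PARTS=[[(-18,150),(18,150),(18,228),(-18,228)],[(-29,228),(29,228),(29,275),(-29,275)],
 [(-16,275),(16,275),(16,342)]+[(16*np.cos(t),342+18*np.sin(t)) for t in a]+[(-16,342)]]
def mask(n,Rm,p,S=4):
    m=np.zeros((420*S,560*S),np.uint8)
    for q in PARTS:
        P=np.array([[x,y,z] for x,z in q for y in(-9,9)])/1e3
        u=proj(n,P@Rm.T+p); h=cv2.convexHull(((u+.5)*S-.5).astype(np.float32)).astype(np.int32)
        cv2.fillConvexPoly(m,h,255)
    return cv2.resize(m,(560,420),interpolation=cv2.INTER_AREA)/255.
E
python3 - <<'E'
from h import *
from scipy.optimize import minimize
ob={}
for n,(r0,r1,c0,c1) in {"scene":(165,246,122,160),"top":(182,226,444,503)}.items():
    im=np.load(n+".npy");o=orange(im)/255.;w=np.zeros_like(o);w[r0:r1,c0:c1]=1;ob[n]=(cv2.GaussianBlur(o*w,(0,0),.7),w)
    ys,xs=np.nonzero(o*w);print(n,len(xs),xs.min(),xs.max(),ys.min(),ys.max())
def cost(v):
    Rm=R.from_euler("xyz",[v[3]*10,v[4]*10,v[5]*10],degrees=True).as_matrix();p=v[:3]+0
    return sum((((cv2.GaussianBlur(mask(n,Rm,p),(0,0),.7)-o)*w)**2).sum()*1. for n,(o,w) in ob.items())+.2*(v[3:]**2).sum()*10
o=onz("top",492.5,196,.185);print("top guess",o)
best=None
for z in(-.18,-.16):
    r=minimize(cost,[o[0],o[1],z,0,0,0],method="Nelder-Mead",options=dict(initial_simplex=np.array([o[0],o[1],z,0,0,0])+np.vstack([np.zeros(6),np.diag([.01,.01,.01,.2,.2,.2])]),maxiter=600))
    print(r.fun,r.x.round(4))
L=onz("top",246.7,136.1,.028);Rr=onz("top",307.5,136.1,.028);print("board",L,Rr,np.linalg.norm(L-Rr))
print("tri left corner",tri(("top",246.7,136.1),("scene",497*.7,337*.7)))
print("fence inner top far/near",onz("top",440*.7,16*.7,.06),onz("top",441*.7,416*.7,.06))
print("board left edge",onz("top",352*.7,196*.7,.028),onz("top",357*.7,0,.028))
print("spanner",onz("top",420+165/4,170+360/4,.07), "tape",onz("top",560*.7,265*.7,.03))
E
```

```text
scene 586 127 151 170 245
top 552 444 498 187 221
top guess [ 0.5690165  -0.41961135  0.185     ]
560.043852965968 [ 0.571  -0.4184 -0.1694 -0.0139 -0.0081  0.1966]
564.2734400948938 [ 0.5729 -0.4175 -0.1682  0.0049 -0.0601  0.2077]
board [0.74337685 0.04336058 0.028     ] [ 0.74185886 -0.09594441  0.028     ] 0.13931326530587165
tri left corner (array([0.74886622, 0.05087738, 0.0211333 ]), np.float64(0.014142475361906125))
fence inner top far/near [ 1.03201658 -0.09877658  0.06      ] [ 0.39553868 -0.09394942  0.06      ]
board left edge [0.74074963 0.04401397 0.028     ] [1.08854767 0.04043533 0.028     ]
spanner [ 0.45911497 -0.40511254  0.07      ] tape [ 0.62474324 -0.28183265  0.03      ]
```

Run:
```python
from h import *
s=np.load("scene.npy");t=np.load("top.npy")
Rm=R.from_euler("xyz",[0,0,2],degrees=True).as_matrix();p=np.array([.571,-.4184,-.1694])
out=[]
for n,im,(r0,r1,c0,c1) in(("scene",s,(160,260,110,180)),("top",t,(170,270,430,510))):
    o=orange(im);m=mask(n,Rm,p);v=cv2.resize(im[r0:r1,c0:c1],None,fx=4,fy=4,interpolation=cv2.INTER_CUBIC)[:,:,::-1].copy()
    for M,col in((o,(255,0,0)),((m*255).astype(np.uint8),(0,255,0))):
        cs,_=cv2.findContours(cv2.resize(M[r0:r1,c0:c1],None,fx=4,fy=4,interpolation=cv2.INTER_LINEAR)//128,cv2.RETR_LIST,cv2.CHAIN_APPROX_NONE)
        cv2.drawContours(v,cs,-1,col,1)
    out.append(v)
c=cv2.resize(s[225:270,290:360],None,fx=5,fy=5,interpolation=cv2.INTER_CUBIC)[:,:,::-1]
A=np.hstack(out);pad=np.zeros((190,A.shape[1],3),np.uint8);c=c[:190];pad[:c.shape[0],:c.shape[1]]=c
cv2.imwrite("pics/c3.png",np.vstack([A,pad]))
```

```text
(no output)
```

View pics/c3.png

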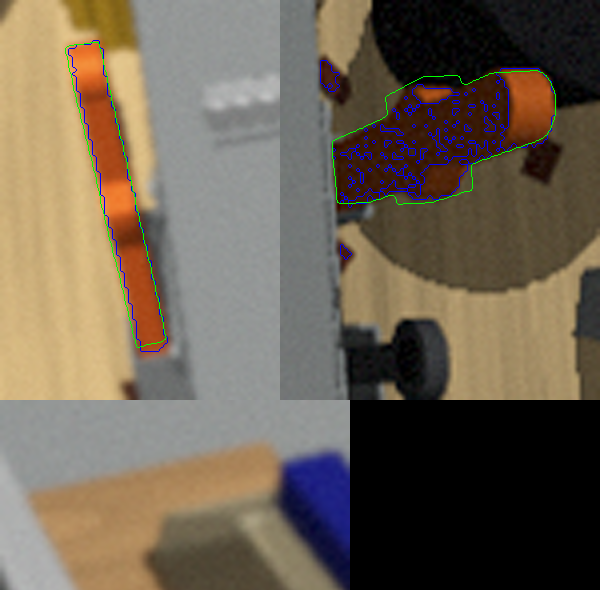

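The overlay shows that the fitted model (green) agrees with the stick in both views. The shaded face was below the threshold, so I'll close the mask and refit. The board's back edge in the scene crop runs from about (310,240.6) to (344,233.5).

Run:
```python
from h import *
from scipy.optimize import minimize
ob={}
for n,(r0,r1,c0,c1) in {"scene":(165,244,122,160),"top":(182,226,446,503)}.items():
    im=np.load(n+".npy");h=cv2.cvtColor(im,cv2.COLOR_RGB2HSV);o=cv2.inRange(h,(2,140,40),(16,255,255))
    o=cv2.morphologyEx(o,cv2.MORPH_CLOSE,np.ones((5,5)))/255.;w=np.zeros_like(o);w[r0:r1,c0:c1]=1
    if n=="top":w[:197,446:458]=0;w[205:,484:]=0
    ob[n]=(cv2.GaussianBlur(o,(0,0),.7),w)
def cost(v):
    Rm=R.from_euler("xyz",[v[3]*10,v[4]*10,v[5]*10],degrees=True).as_matrix()
    return sum((((cv2.GaussianBlur(mask(n,Rm,v[:3]),(0,0),.7)-o)*w)**2).sum() for n,(o,w) in ob.items())+2*(v[3:]**2).sum()
x0=np.array([.571,-.418,-.17,0,0,0])
for k in range(2):
    r=minimize(cost,x0,method="Nelder-Mead",options=dict(initial_simplex=x0+np.vstack([np.zeros(6),np.diag([.01,.01,.01,.2,.2,.2])*(-1)**k]),maxiter=500))
    print(r.fun,r.x.round(4))
for u,v in((310,240.6),(330,236.4),(344,233.5)): print(onz("scene",u,v,.028),onz("scene",u,v,.02))
```

```text
46.59402890539035 [ 0.5702 -0.4177 -0.1683  0.0009  0.006   0.0937]
47.58873018956382 [ 5.702e-01 -4.179e-01 -1.683e-01 -2.900e-03 -3.000e-04  5.900e-03]
[ 0.74406815 -0.04159429  0.028     ] [ 0.73597651 -0.03774779  0.02      ]
[0.744709   0.01113534 0.028     ] [0.73662494 0.01560576 0.02      ]
[0.74530516 0.04884438 0.028     ] [0.73722816 0.05376099 0.02      ]
```

```bash
cat >> h.py <<'E'
def rot(phi,th):  # tool x heading phi, then tilted by th about the world y turned with phi
    return R.from_euler("z",phi,degrees=True).as_matrix()@R.from_euler("y",th,degrees=True).as_matrix()@np.diag([1.,-1,-1])
def plan(wps):  # wps: (TCP, rot); prints each delta from the one before, in the call's units
    from rig import telemetry
    s=telemetry.read_state();p,Q=s["position"],s["tcp_rot"]
    print("t",s["time_s"],"p",p.round(4),"q",s["joint_positions"].round(1),"F",s["force"].round(1),"open",round(s["opening"],3),"grip",s["grasp_force"])
    for a,B in wps:
        a=np.array(a);print((Q.T@(a-p)/.15).round(3),(R.from_matrix(Q.T@B).as_rotvec(degrees=True)/360).round(4));p,Q=a,B
E
python3 -c "
from h import *
plan([((.33,.46,.30),rot(157.3,0)),((.43,.31,.34),rot(120,0)),((.50,.17,.34),rot(70,0)),((.55,.03,.34),rot(30,0)),((.58,-.12,.34),rot(0,0)),((.59,-.26,.34),rot(0,15)),((.60,-.40,.34),rot(0,30))])"
```

```text
t 0.1 p [0.2406 0.5761 0.2217] q [ 57.1  30.3  82.1  -0.   67.7 -10.2] F [0.6 0.3 0.3] open 1.0 grip 0.0
[-0.848 -0.485 -0.522] [-0.0003 -0.0001  0.0001]
[-1.001 -0.665 -0.267] [0.     0.     0.1036]
[-1.042 -0.063  0.   ] [0.     0.     0.1389]
[-0.763  0.632  0.   ] [0.     0.     0.1111]
[-0.327  0.966  0.   ] [0.     0.     0.0833]
[0.067 0.933 0.   ] [ 0.     -0.0417  0.    ]
[ 0.064  0.933 -0.017] [ 0.     -0.0417  0.    ]
```

Request:
carry_out:
  deltas:
    - [[-0.25, -0.15, -0.15, 0, 0, 0, -1], [-0.5, -0.3, -0.35, 0, 0, 0, -1], [-0.75, -0.45, -0.5, 0, 0, 0, -1], [-0.85, -0.485, -0.52, 0, 0, 0, -1], [-0.85, -0.485, -0.52, 0, 0, 0, -1], [-0.85, -0.485, -0.52, 0, 0, 0, -1], [-0.85, -0.485, -0.52, 0, 0, 0, -1], [-0.85, -0.485, -0.52, 0, 0, 0, -1], [-0.85, -0.485, -0.52, 0, 0, 0, -1], [-0.85, -0.485, -0.52, 0, 0, 0, -1]]

```text
time_s: 0.93
position: [0.3293, 0.461, 0.2996]
tcp_rot: [[-0.923, 0.384, -0.001], [0.384, 0.923, -0.001], [0.001, -0.002, -1.0]]
force: [-0.1, 0.0, 0.5]
opening: 0.997
grasp_force: 0.0
```

Request:
carry_out:
  deltas:
    - [[-1, -0.665, -0.27, 0, 0, 0.104, -1], [-1, -0.665, -0.27, 0, 0, 0.104, -1], [-1, -0.665, -0.27, 0, 0, 0.104, -1], [-1, -0.665, -0.27, 0, 0, 0.104, -1], [-1, -0.665, -0.27, 0, 0, 0.104, -1], [-1, -0.665, -0.27, 0, 0, 0.104, -1], [-1, -0.665, -0.27, 0, 0, 0.104, -1], [-1, -0.665, -0.27, 0, 0, 0.104, -1], [-1, -0.665, -0.27, 0, 0, 0.104, -1], [-1, -0.665, -0.27, 0, 0, 0.104, -1]]

```text
time_s: 1.77
position: [0.4297, 0.3113, 0.3406]
tcp_rot: [[-0.5, 0.866, -0.001], [0.866, 0.5, -0.0], [0.0, -0.001, -1.0]]
force: [-0.1, 1.0, -0.4]
opening: 0.999
grasp_force: 0.0
```

Request:
carry_out:
  deltas:
    - [[-1, -0.06, 0, 0, 0, 0.139, -1], [-1, -0.06, 0, 0, 0, 0.139, -1], [-1, -0.06, 0, 0, 0, 0.139, -1], [-1, -0.06, 0, 0, 0, 0.139, -1], [-1, -0.06, 0, 0, 0, 0.139, -1], [-1, -0.06, 0, 0, 0, 0.139, -1], [-1, -0.06, 0, 0, 0, 0.139, -1], [-1, -0.06, 0, 0, 0, 0.139, -1], [-1, -0.06, 0, 0, 0, 0.139, -1], [-1, -0.06, 0, 0, 0, 0.139, -1]]

```text
time_s: 2.6
position: [0.4971, 0.1766, 0.3409]
tcp_rot: [[0.341, 0.94, -0.0], [0.94, -0.341, -0.0], [-0.0, -0.0, -1.0]]
force: [-0.9, -0.6, -0.1]
opening: 1.001
grasp_force: 0.0
```

Request:
carry_out:
  deltas:
    - [[-0.76, 0.63, 0, 0, 0, 0.111, -1], [-0.76, 0.63, 0, 0, 0, 0.111, -1], [-0.76, 0.63, 0, 0, 0, 0.111, -1], [-0.76, 0.63, 0, 0, 0, 0.111, -1], [-0.76, 0.63, 0, 0, 0, 0.111, -1], [-0.76, 0.63, 0, 0, 0, 0.111, -1], [-0.76, 0.63, 0, 0, 0, 0.111, -1], [-0.76, 0.63, 0, 0, 0, 0.111, -1], [-0.76, 0.63, 0, 0, 0, 0.111, -1], [-0.76, 0.63, 0, 0, 0, 0.111, -1]]

```text
time_s: 3.43
position: [0.5467, 0.037, 0.3411]
tcp_rot: [[0.866, 0.501, 0.0], [0.501, -0.866, -0.0], [0.0, 0.0, -1.0]]
force: [0.5, -0.8, -0.3]
opening: 0.999
grasp_force: 0.0
```

Request:
carry_out:
  deltas:
    - [[-0.33, 0.97, 0, 0, 0, 0.083, -1], [-0.33, 0.97, 0, 0, 0, 0.083, -1], [-0.33, 0.97, 0, 0, 0, 0.083, -1], [-0.33, 0.97, 0, 0, 0, 0.083, -1], [-0.33, 0.97, 0, 0, 0, 0.083, -1], [-0.33, 0.97, 0, 0, 0, 0.083, -1], [-0.33, 0.97, 0, 0, 0, 0.083, -1], [-0.33, 0.97, 0, 0, 0, 0.083, -1], [-0.33, 0.97, 0, 0, 0, 0.083, -1], [-0.33, 0.97, 0, 0, 0, 0.083, -1]]

```text
time_s: 4.27
position: [0.5763, -0.113, 0.3413]
tcp_rot: [[1.0, 0.003, 0.0], [0.003, -1.0, 0.0], [0.0, -0.0, -1.0]]
force: [-0.6, 0.1, -0.2]
opening: 0.999
grasp_force: 0.0
```

Request:
carry_out:
  deltas:
    - [[0.067, 0.93, 0, 0, -0.042, 0, -1], [0.067, 0.93, 0, 0, -0.042, 0, -1], [0.067, 0.93, 0, 0, -0.042, 0, -1], [0.067, 0.93, 0, 0, -0.042, 0, -1], [0.067, 0.93, 0, 0, -0.042, 0, -1], [0.067, 0.93, 0, 0, -0.042, 0, -1], [0.067, 0.93, 0, 0, -0.042, 0, -1], [0.067, 0.93, 0, 0, -0.042, 0, -1], [0.067, 0.93, 0, 0, -0.042, 0, -1], [0.067, 0.93, 0, 0, -0.042, 0, -1]]

```text
time_s: 5.1
position: [0.5864, -0.2525, 0.3419]
tcp_rot: [[0.966, 0.002, -0.26], [0.002, -1.0, -0.001], [-0.26, 0.0, -0.966]]
force: [0.2, -0.5, -0.4]
opening: 0.994
grasp_force: 0.0
```

Request:
carry_out:
  deltas:
    - [[0.064, 0.93, -0.017, 0, -0.042, 0, -1], [0.064, 0.93, -0.017, 0, -0.042, 0, -1], [0.064, 0.93, -0.017, 0, -0.042, 0, -1], [0.064, 0.93, -0.017, 0, -0.042, 0, -1], [0.064, 0.93, -0.017, 0, -0.042, 0, -1], [0.064, 0.93, -0.017, 0, -0.042, 0, -1], [0.064, 0.93, -0.017, 0, -0.042, 0, -1], [0.064, 0.93, -0.017, 0, -0.042, 0, -1], [0.064, 0.93, -0.017, 0, -0.042, 0, -1], [0.064, 0.93, -0.017, 0, -0.042, 0, -1]]

```text
time_s: 5.93
position: [0.5967, -0.3921, 0.3422]
tcp_rot: [[0.864, 0.002, -0.503], [0.001, -1.0, -0.001], [-0.503, 0.001, -0.864]]
force: [-0.2, 0.5, 0.4]
opening: 1.004
grasp_force: 0.0
```

```bash
python3 -c "
from h import *
plan([((.6105,-.418,.212),rot(0,30)),((.5605,-.418,.1255),rot(0,30))])"
```

```text
t 5.9333 p [ 0.5967 -0.3921  0.3422] q [-35.1  47.8  34.7 -19.8 121.2  48. ] F [-0.2  0.5  0.4] open 1.004 grip 0.0
[0.516 0.173 0.705] [0.0002 0.0005 0.0002]
[-0.     0.     0.666] [0. 0. 0.]
```

Request:
carry_out:
  deltas:
    - [[0.15, 0.04, 0.2, 0, 0, 0, -1], [0.3, 0.09, 0.4, 0, 0, 0, -1], [0.45, 0.14, 0.6, 0, 0, 0, -1], [0.516, 0.173, 0.705, 0, 0.0005, 0, -1], [0.516, 0.173, 0.705, 0, 0.0005, 0, -1], [0.516, 0.173, 0.705, 0, 0.0005, 0, -1], [0.516, 0.173, 0.705, 0, 0.0005, 0, -1], [0.516, 0.173, 0.705, 0, 0.0005, 0, -1], [0.516, 0.173, 0.705, 0, 0.0005, 0, -1], [0.516, 0.173, 0.705, 0, 0.0005, 0, -1]]

```text
time_s: 6.77
position: [0.6107, -0.4195, 0.2131]
tcp_rot: [[0.867, 0.0, -0.498], [-0.001, -1.0, -0.002], [-0.498, 0.002, -0.867]]
force: [-0.0, -0.1, 0.1]
opening: 1.003
grasp_force: 0.0
```

Run:
```python
from h import *
from rig import capture
plan([((.5605,-.418,.1255),rot(0,30))])
s=capture("scene");t=capture("top")
cv2.imwrite("pics/g1.png",cv2.resize(np.hstack([s[110:260,90:240],t[110:260,390:540]])[:,:,::-1],(800,400),interpolation=cv2.INTER_CUBIC))
```

```text
t 6.7667 p [ 0.6107 -0.4195  0.2131] q [-36.1  54.6  38.9 -18.4 110.4  51.1] F [-0.  -0.1  0.1] open 1.003 grip 0.0
[ 0.001 -0.011  0.673] [ 0.0003 -0.0003 -0.0001]
```

View pics/g1.png

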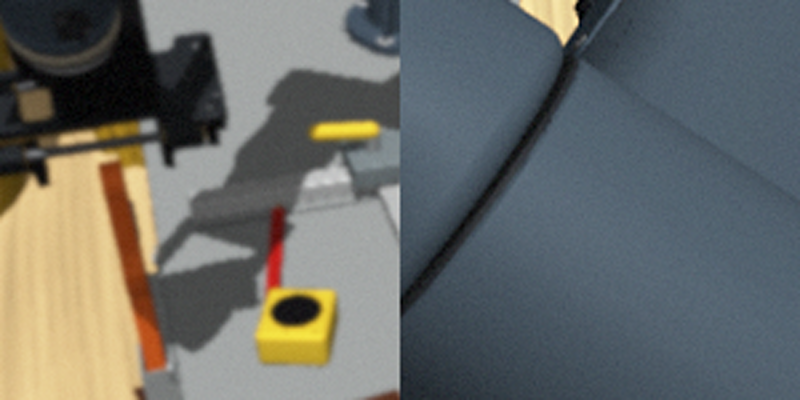

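The open fingers (about (42,165) and (168,150) in the scene crop) straddle the stick at about (112,165). I'll descend and close.

Request:
carry_out:
  deltas:
    - [[0, 0, 0.08, 0, 0, 0, -1], [0, 0, 0.16, 0, 0, 0, -1], [0, -0.005, 0.24, 0, 0, 0, -1], [0, -0.01, 0.32, 0, 0, 0, -1], [0, -0.01, 0.4, 0, 0, 0, -1], [0, -0.01, 0.48, 0, 0, 0, -1], [0, -0.01, 0.56, 0, 0, 0, -1], [0, -0.01, 0.63, 0, 0, 0, -1], [0, -0.01, 0.67, 0, 0, 0, -1], [0, -0.01, 0.67, 0, 0, 0, -1]]

```text
time_s: 7.7
position: [0.5584, -0.4174, 0.1224]
tcp_rot: [[0.864, -0.001, -0.503], [0.001, -1.0, 0.002], [-0.503, -0.002, -0.864]]
force: [-0.1, -0.2, 0.4]
opening: 1.006
grasp_force: 0.0
```

Request:
carry_out:
  deltas:
    - [[0, 0, 0, 0, 0, 0, -0.6], [0, 0, 0, 0, 0, 0, -0.2], [0, 0, 0, 0, 0, 0, 0.2], [0, 0, 0, 0, 0, 0, 0.6], [0, 0, 0, 0, 0, 0, 1], [0, 0, 0, 0, 0, 0, 1], [0, 0, 0, 0, 0, 0, 1], [0, 0, 0, 0, 0, 0, 1], [0, 0, 0, 0, 0, 0, 1], [0, 0, 0, 0, 0, 0, 1]]

```text
time_s: 8.53
position: [0.5597, -0.4179, 0.1237]
tcp_rot: [[0.865, 0.0, -0.501], [0.0, -1.0, -0.0], [-0.501, -0.0, -0.865]]
force: [-0.2, -0.2, -0.0]
opening: 0.323
grasp_force: 0.0
```

Request:
carry_out:
  deltas:
    - [[0, 0, 0, 0, 0, 0, 1], [0, 0, 0, 0, 0, 0, 1], [0, 0, 0, 0, 0, 0, 1], [0, 0, 0, 0, 0, 0, 1], [0, 0, 0, 0, 0, 0, 1], [0, 0, 0, 0, 0, 0, 1], [0, 0, 0, 0, 0, 0, 1], [0, 0, 0, 0, 0, 0, 1], [0, 0, 0, 0, 0, 0, 1], [0, 0, 0, 0, 0, 0, 1]]

```text
time_s: 9.37
position: [0.5596, -0.4179, 0.1237]
tcp_rot: [[0.865, 0.0, -0.501], [0.0, -1.0, 0.0], [-0.501, -0.0, -0.865]]
force: [0.7, -0.0, 0.0]
opening: 0.207
grasp_force: 30.0
```

Run:
```python
from h import *
plan([((.5597,-.4179,.26),rot(0,30)),((.5597,-.4179,.4),rot(0,30))])
```

```text
t 9.3667 p [ 0.5596 -0.4179  0.1237] q [-38.1  54.6  52.9 -18.1  96.6  53.7] F [ 0.7 -0.   0. ] open 0.207 grip 29.977423929667566
[-0.455  0.    -0.787] [-0.      0.0002  0.    ]
[-0.467  0.    -0.808] [0. 0. 0.]
```

Request:
carry_out:
  deltas:
    - [[-0.03, 0, -0.055, 0, 0, 0, 1], [-0.08, 0, -0.138, 0, 0, 0, 1], [-0.13, 0, -0.225, 0, 0, 0, 1], [-0.18, 0, -0.311, 0, 0, 0, 1], [-0.23, 0, -0.398, 0, 0, 0, 1], [-0.28, 0, -0.484, 0, 0, 0, 1], [-0.33, 0, -0.57, 0, 0, 0, 1], [-0.38, 0, -0.657, 0, 0, 0, 1], [-0.43, 0, -0.743, 0, 0, 0, 1], [-0.455, 0, -0.787, 0, 0, 0, 1]]

```text
time_s: 10.2
position: [0.5603, -0.4183, 0.2635]
tcp_rot: [[0.867, -0.0, -0.498], [-0.001, -1.0, -0.002], [-0.498, 0.003, -0.867]]
force: [-0.0, -0.7, -1.3]
opening: 0.206
grasp_force: 30.0
```

Request:
carry_out:
  deltas:
    - [[-0.05, 0, -0.087, 0, 0, 0, 1], [-0.1, 0, -0.173, 0, 0, 0, 1], [-0.15, 0, -0.26, 0, 0, 0, 1], [-0.2, 0, -0.346, 0, 0, 0, 1], [-0.26, 0, -0.45, 0, 0, 0, 1], [-0.32, 0, -0.554, 0, 0, 0, 1], [-0.38, 0, -0.657, 0, 0, 0, 1], [-0.43, 0, -0.743, 0, 0, 0, 1], [-0.48, 0, -0.83, 0, 0, 0, 1], [-0.5, 0, -0.865, 0, 0, 0, 1]]

```text
time_s: 11.03
position: [0.5599, -0.4179, 0.4129]
tcp_rot: [[0.867, -0.0, -0.498], [-0.001, -1.0, -0.002], [-0.498, 0.003, -0.867]]
force: [0.3, 0.1, -1.5]
opening: 0.209
grasp_force: 30.0
```

Run:
```python
from h import *
import rig
plan([])
t=rig.capture("top");s=rig.capture("scene");np.save("t2.npy",t);np.save("s2.npy",s)
cv2.imwrite("pics/l1.png",cv2.resize(np.hstack([s[40:300,60:260],t[60:320,350:550]])[:,:,::-1],(800,520),interpolation=cv2.INTER_CUBIC))
```

```text
t 11.0333 p [ 0.5599 -0.4179  0.4129] q [-38.1  44.3  32.  -22.4 125.9  42.3] F [ 0.3  0.1 -1.5] open 0.209 grip 29.97701252839761
```

View pics/l1.png

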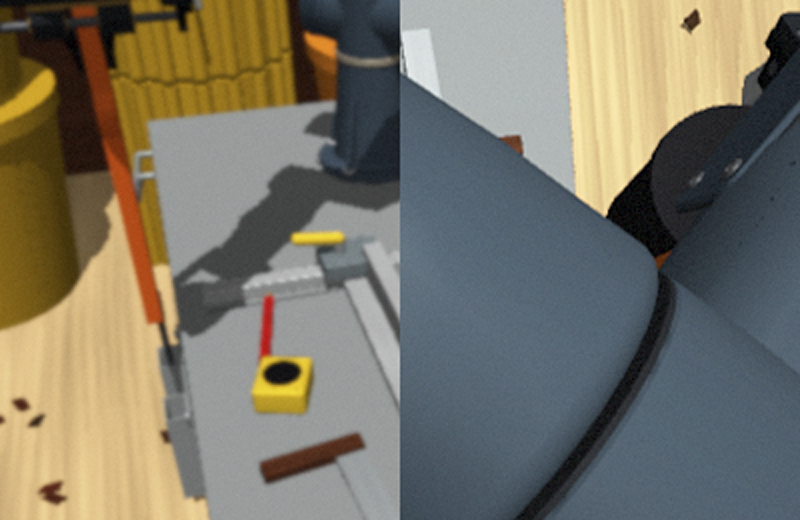

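The stick hangs clear of its pocket (bottom end at about (150,320) in the crop), the spanner stays behind, and the table items are untouched. Next I'll plan the swing.

```bash
cat >> h.py <<'E'
Q0=rot(0,30.1);P0=np.array([.5596,-.4179,.1237])  # tool at the grasp; the stick then stood with axes = world
B0=np.array([.570,-.4179,-.168])
def tool(pt,up,th,yaw=-.5):  # tool pose that puts the stick's axis point `up` at pt, stick turned by th about y
    S=R.from_euler("z",yaw,degrees=True).as_matrix()@R.from_euler("y",th,degrees=True).as_matrix()
    return np.array(pt)+S@(P0-B0-[0,0,up]),S@Q0
E
python3 - <<'E'
from h import *
H=.31
w=[tool((.54,-.30,.431),H,0),tool((.51,-.18,.431),H,-15),tool((.48,-.06,.43),H,-30),tool((.47,-.0585,.36),H,-45),tool((.698,-.0585,.09),.015,-45),tool((.708,-.0585,.058),.015,-45)]
for a,_ in w:print(a.round(3))
plan(w)
E
```

```text
[ 0.53  -0.3    0.413]
[ 0.505 -0.18   0.411]
[ 0.48  -0.06   0.409]
[ 0.476 -0.059  0.34 ]
[ 0.495 -0.057  0.278]
[ 0.505 -0.057  0.246]
t 11.1333 p [ 0.56   -0.418   0.4116] q [-38.1  44.3  32.1 -22.4 125.8  42.3] F [ 0.5  0.1 -1.3] open 0.204 grip 29.976796701812418
[-0.18  -0.787  0.094] [ 0.001  -0.0005  0.001 ]
[-0.143 -0.798  0.099] [-0.      0.0417  0.    ]
[-0.162 -0.798  0.055] [0.     0.0417 0.    ]
[-0.03  -0.009  0.462] [-0.      0.0417 -0.    ]
[ 0.02  -0.013  0.429] [0. 0. 0.]
[ 0.01  -0.001  0.223] [0. 0. 0.]
```

Request:
carry_out:
  deltas:
    - [[-0.01, -0.05, 0, 0, 0, 0, 1], [-0.03, -0.13, 0.015, 0, 0, 0, 1], [-0.05, -0.22, 0.026, 0, 0, 0, 1], [-0.07, -0.31, 0.037, 0, 0, 0, 1], [-0.09, -0.4, 0.047, 0, 0, 0, 1], [-0.11, -0.49, 0.058, 0, 0, 0, 1], [-0.13, -0.58, 0.07, 0, 0, 0, 1], [-0.15, -0.66, 0.08, 0, 0, 0, 1], [-0.17, -0.74, 0.09, 0, 0, 0, 1], [-0.18, -0.787, 0.094, 0.001, -0.0005, 0.001, 1]]

```text
time_s: 11.97
position: [0.5285, -0.2973, 0.4105]
tcp_rot: [[0.863, -0.008, -0.506], [-0.004, -1.0, 0.008], [-0.506, -0.005, -0.863]]
force: [0.1, 0.5, -2.5]
opening: 0.201
grasp_force: 30.0
```

Request:
carry_out:
  deltas:
    - [[-0.014, -0.08, 0.01, 0, 0.004, 0, 1], [-0.028, -0.16, 0.02, 0, 0.008, 0, 1], [-0.043, -0.24, 0.03, 0, 0.012, 0, 1], [-0.057, -0.32, 0.04, 0, 0.016, 0, 1], [-0.07, -0.4, 0.05, 0, 0.02, 0, 1], [-0.086, -0.48, 0.06, 0, 0.025, 0, 1], [-0.1, -0.56, 0.07, 0, 0.029, 0, 1], [-0.114, -0.64, 0.08, 0, 0.033, 0, 1], [-0.13, -0.72, 0.09, 0, 0.037, 0, 1], [-0.143, -0.8, 0.1, 0, 0.0417, 0, 1]]

```text
time_s: 12.8
position: [0.5035, -0.1786, 0.4084]
tcp_rot: [[0.965, -0.009, -0.264], [-0.008, -1.0, 0.006], [-0.264, -0.003, -0.965]]
force: [-1.0, -0.7, -2.6]
opening: 0.205
grasp_force: 30.0
```

Request:
carry_out:
  deltas:
    - [[-0.016, -0.08, 0.005, 0, 0.004, 0, 1], [-0.032, -0.16, 0.01, 0, 0.008, 0, 1], [-0.048, -0.24, 0.016, 0, 0.012, 0, 1], [-0.065, -0.32, 0.022, 0, 0.016, 0, 1], [-0.08, -0.4, 0.027, 0, 0.02, 0, 1], [-0.097, -0.48, 0.033, 0, 0.025, 0, 1], [-0.113, -0.56, 0.038, 0, 0.029, 0, 1], [-0.13, -0.64, 0.044, 0, 0.033, 0, 1], [-0.146, -0.73, 0.05, 0, 0.037, 0, 1], [-0.162, -0.8, 0.055, 0, 0.0417, 0, 1]]

```text
time_s: 13.63
position: [0.4783, -0.0581, 0.407]
tcp_rot: [[1.0, -0.009, -0.006], [-0.009, -1.0, 0.004], [-0.006, -0.004, -1.0]]
force: [-0.0, 0.6, -1.8]
opening: 0.204
grasp_force: 30.0
```

Run:
```python
from h import *
H=.31
plan([tool((.47,-.0585,.36),H,-45),tool((.698,-.0585,.09),.015,-45),tool((.708,-.0585,.058),.015,-45)])
```

```text
t 13.6333 p [ 0.4783 -0.0581  0.407 ] q [-20.3   8.7  85.6   0.1  86.1  70.2] F [-0.   0.6 -1.8] open 0.204 grip 29.976435735152336
[-0.016  0.005  0.449] [-0.0006  0.0423 -0.0001]
[ 0.02  -0.013  0.429] [0. 0. 0.]
[ 0.01  -0.001  0.223] [0. 0. 0.]
```

Request:
carry_out:
  deltas:
    - [[0, 0, 0.045, 0, 0.004, 0, 1], [0, 0, 0.09, 0, 0.008, 0, 1], [0, 0, 0.135, 0, 0.012, 0, 1], [-0.005, 0, 0.18, 0, 0.016, 0, 1], [-0.008, 0, 0.225, 0, 0.02, 0, 1], [-0.01, 0.003, 0.27, 0, 0.025, 0, 1], [-0.011, 0.003, 0.315, 0, 0.03, 0, 1], [-0.013, 0.004, 0.36, 0, 0.034, 0, 1], [-0.015, 0.005, 0.405, 0, 0.038, 0, 1], [-0.016, 0.005, 0.449, -0.0006, 0.0423, 0, 1]]

```text
time_s: 14.47
position: [0.4754, -0.0595, 0.3393]
tcp_rot: [[0.967, -0.009, 0.256], [-0.009, -1.0, -0.003], [0.256, 0.0, -0.967]]
force: [0.4, 0.0, -2.3]
opening: 0.203
grasp_force: 30.0
```

Request:
carry_out:
  deltas:
    - [[0, 0, 0.04, 0, 0, 0, 1], [0.004, 0, 0.08, 0, 0, 0, 1], [0.006, 0, 0.13, 0, 0, 0, 1], [0.008, 0, 0.17, 0, 0, 0, 1], [0.01, -0.005, 0.215, 0, 0, 0, 1], [0.012, -0.008, 0.26, 0, 0, 0, 1], [0.014, -0.01, 0.3, 0, 0, 0, 1], [0.016, -0.012, 0.35, 0, 0, 0, 1], [0.02, -0.013, 0.39, 0, 0, 0, 1], [0.02, -0.013, 0.429, 0, 0, 0, 1]]

```text
time_s: 15.3
position: [0.4969, -0.0582, 0.2786]
tcp_rot: [[0.966, -0.009, 0.259], [-0.008, -1.0, -0.004], [0.259, 0.001, -0.966]]
force: [0.1, -0.2, -2.3]
opening: 0.204
grasp_force: 30.0
```

Run:
```python
from h import *
import rig
plan([tool((.708,-.0585,.058),.015,-45)])
t=rig.capture("top");s=rig.capture("scene");np.save("t3.npy",t);np.save("s3.npy",s)
cv2.imwrite("pics/f1.png",cv2.resize(np.hstack([s[90:290,180:380],t[60:260,220:420]])[:,:,::-1],(800,400),interpolation=cv2.INTER_CUBIC))
n=tool((.698,-.0585,.09),.015,-45)
S=R.from_euler("zy",[-.5,-45],degrees=True).as_matrix();b=np.array([.698,-.0585,.09])-S@[0,0,.015]
for c in("scene","top"):print(c,"bottom corners",proj(c,b+np.array([[.018,-.009,0],[.018,.009,0],[-.018,-.009,0],[-.018,.009,0],[.029,-.009,.228],[.029,.009,.228]])@S.T).round(1).tolist())
```

```text
t 15.3 p [ 0.4969 -0.0582  0.2786] q [-23.   10.6 106.1   7.4  49.5  63.3] F [ 0.1 -0.2 -2.3] open 0.204 grip 29.9770339258248
[-0.004 -0.011  0.222] [ 0.0002 -0.0003  0.    ]
scene bottom corners [[297.8, 216.4], [305.0, 214.9], [293.7, 218.3], [300.7, 216.9], [278.1, 122.4], [285.3, 121.4]]
top bottom corners [[295.3, 135.0], [286.8, 135.0], [295.1, 150.3], [286.8, 150.4], [296.2, 188.7], [285.2, 188.7]]
```

View pics/f1.png

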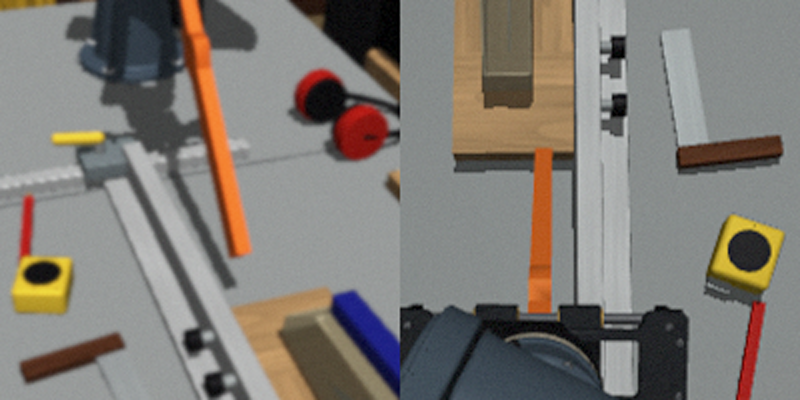

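The stick's end sits where predicted: scene ≈(241,252), top ≈(543,149) in the crop, with nothing disturbed. I'll do the last lowering, then verify.

Request:
carry_out:
  deltas:
    - [[0, 0, 0.03, 0, 0, 0, 1], [0, 0, 0.06, 0, 0, 0, 1], [0, -0.005, 0.09, 0, 0, 0, 1], [0, -0.005, 0.12, 0, 0, 0, 1], [0, -0.01, 0.15, 0, 0, 0, 1], [0, -0.01, 0.18, 0, 0, 0, 1], [-0.004, -0.01, 0.2, 0, 0, 0, 1], [-0.004, -0.01, 0.215, 0, 0, 0, 1], [-0.004, -0.01, 0.22, 0, 0, 0, 1], [-0.004, -0.01, 0.22, 0, 0, 0, 1]]

```text
time_s: 16.23
position: [0.5046, -0.0569, 0.2471]
tcp_rot: [[0.966, -0.009, 0.259], [-0.008, -1.0, -0.004], [0.259, 0.001, -0.966]]
force: [0.7, 0.3, -2.1]
opening: 0.203
grasp_force: 30.0
```

Request:
carry_out:
  deltas:
    - [[0, 0, 0, 0, 0, 0, 1], [0, 0, 0, 0, 0, 0, 1], [0, 0, 0, 0, 0, 0, 1], [0, 0, 0, 0, 0, 0, 1], [0, 0, 0, 0, 0, 0, 1], [0, 0, 0, 0, 0, 0, 1], [0, 0, 0, 0, 0, 0, 1], [0, 0, 0, 0, 0, 0, 1], [0, 0, 0, 0, 0, 0, 1], [0, 0, 0, 0, 0, 0, 1]]

```text
time_s: 17.07
position: [0.5046, -0.0569, 0.2473]
tcp_rot: [[0.966, -0.009, 0.259], [-0.008, -1.0, -0.004], [0.259, 0.001, -0.966]]
force: [0.2, 0.5, -2.4]
opening: 0.203
grasp_force: 30.0
```

Run:
```python
from h import *
import rig
from scipy.optimize import minimize
plan([tool((.708,-.0585,.058),.015,-45)])
im={n:rig.capture(n) for n in("scene","top")}
# fit the visible bar (0..270 along, below the gripper) to the pictures
PARTS[:]=[[(-18,0),(18,0),(18,228),(-18,228)],[(-29,228),(29,228),(29,275),(-29,275)]]
def S(v):return R.from_euler("zyx",v[3:],degrees=True).as_matrix()
x0=np.array([.708,-.0585,.058,-.5,-45,0]);ob={}
def m(n,v):return cv2.GaussianBlur(mask(n,S(v),v[:3]-S(v)@[0,0,.015]),(0,0),.7)
for n in im:
    h=cv2.cvtColor(im[n],cv2.COLOR_RGB2HSV);o=cv2.inRange(h,(2,170,60),(16,255,255))
    o=cv2.morphologyEx(o,cv2.MORPH_CLOSE,np.ones((3,3)))/255.
    P=proj(n,x0[:3]+S(x0)@[0,0,.195]);e=proj(n,x0[:3]);r0,r1=sorted((P[0,1],e[0,1]))
    w=np.zeros_like(o);a,b=(int(r0),int(r1)+15) if n=="scene" else (int(r0)-15,int(r1));c=int((P[0,0]+e[0,0])/2)
    w[a:b,c-35:c+35]=1;ob[n]=(cv2.GaussianBlur(o,(0,0),.7),w)
f=lambda d:sum((((m(n,x0+d*[.01,.01,.01,2,2,2])-o)*w)**2).sum() for n,(o,w) in ob.items())+(d[3:]**2).sum()
r=minimize(f,np.zeros(6),method="Nelder-Mead",options=dict(initial_simplex=np.vstack([np.zeros(6),np.eye(6)*.6]),maxiter=500))
print(f(np.zeros(6)),r.fun,(x0+r.x*[.01,.01,.01,2,2,2]).round(4))
s,t=im["scene"],im["top"]
cv2.imwrite("pics/f2.png",cv2.resize(np.hstack([s[90:290,180:380],t[60:260,220:420]])[:,:,::-1],(800,400),interpolation=cv2.INTER_CUBIC))
```

```text
t 17.0667 p [ 0.5046 -0.0569  0.2473] q [-22.5  13.9 107.8   7.8  44.6  63.1] F [ 0.2  0.5 -2.4] open 0.203 grip 29.97711830539629
[ 0.001 -0.001  0.007] [ 0.0002 -0.0003  0.    ]
189.0425624398094 83.74926847725483 [  0.7063  -0.0567   0.0606  -2.631  -42.8265  -0.343 ]
```

View pics/f2.png

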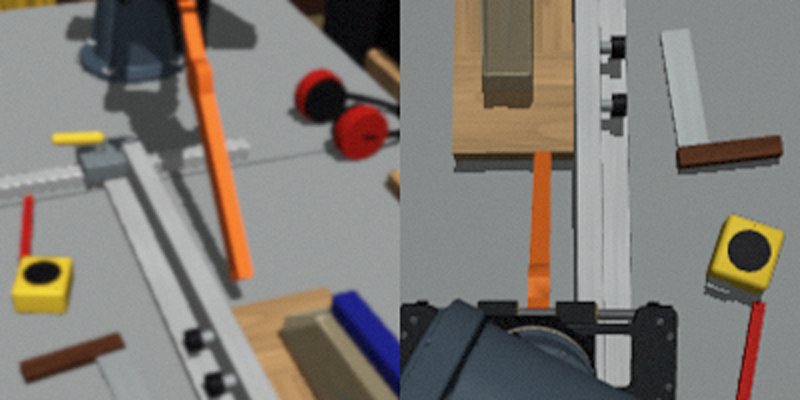

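The pictures agree with the plan: the notch is about 37 mm behind the board's top edge and 32 mm above it, mid-strip, with the board and table items unmoved. The fit hints at roughly 1–2° of yaw, so I'll trim 1° about the notch and let it settle.

Request:
carry_out:
  deltas:
    - [[0, 0.005, 0, 0, 0, -0.0005, 1], [0, 0.01, 0, 0.0002, 0, -0.001, 1], [0, 0.015, 0, 0.0004, 0, -0.0018, 1], [0, 0.02, 0, 0.0006, 0, -0.0024, 1], [0, 0.023, 0, 0.0007, 0, -0.0027, 1], [0, 0.023, 0, 0.0007, 0, -0.0027, 1], [0, 0.023, 0, 0.0007, 0, -0.0027, 1], [0, 0.023, 0, 0.0007, 0, -0.0027, 1], [0, 0.023, 0, 0.0007, 0, -0.0027, 1], [0, 0.023, 0, 0.0007, 0, -0.0027, 1]]

```text
time_s: 18.0
position: [0.5046, -0.0603, 0.2473]
tcp_rot: [[0.966, 0.009, 0.259], [0.009, -1.0, 0.001], [0.259, 0.002, -0.966]]
force: [-0.7, -0.4, -1.4]
opening: 0.206
grasp_force: 30.0
```

Run:
```python
from h import *
from rig import job
plan([])
print(job.hand_in())
```

```text
t 18.0 p [ 0.5046 -0.0603  0.2473] q [-23.1  13.9 107.7   8.3  44.8  61.2] F [-0.7 -0.4 -1.4] open 0.206 grip 29.97702936816495
the job is handed in; nothing more can be done
None
```

I handed the job in at 18 s with the push stick held steady by its handle at about 45°, the notch mid-strip roughly 37 mm behind and 32 mm above the board's top edge by the last camera fit. The pictures showed nothing else moved; a final 1° trim of its line to the fence was not photographed, and the hand-in gave no verdict.

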